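# Serve the rice cracker with the turner

## Robot

A 6-joint arm with a two-finger parallel gripper is mounted at the origin on a cart in front of the work surface, level with it; the furniture and walls round the work are solid. World frame = base frame: x ahead of the robot, y to its left, z up, the work surface at z = 0. Lengths are in m, angles in rad, forces in N, time in s.
With the tool pointing down it reaches from about 0.35 to 0.775 m from the base axis. Payload 7.3 kg.
Tool frame: the origin (TCP) lies between the finger pads; the fingertips stand 14 mm ahead of it and the grasp point (between the pads) lies 5 mm behind it; z points along the fingers, y is the line along which they close (so a half turn about z gives the same grasp; the last joint's range is limited). The gripper opens to 92 mm and grips with 3 to 60 N. Pads are 19 mm wide; open, the fingers measure 130 mm over their backs; the gripper's body (75 mm by 190 mm) begins 47 mm behind the grasp point.
Start: joints at [1.011, 0.342, 1.524, -0, 1.275, -0.146], TCP at [0.211, 0.481, 0.241] pointing down, gripper open.
Joint ranges: [-2.53, 2.53], [-0.77, 2.02], [0.04, 2.7], [-1, 4.14], [0.28, 2.66], [-3.11, 3.11]. Speed limits (rad/s): [2.57, 2.57, 3.14, 3.14, 3.14, 3.14].

## Interface

Orientations are given as [roll, pitch, yaw] about the fixed x, y, z axes, in that order (R = Rz(yaw) Ry(pitch) Rx(roll)).
In Python, from cell import robot, eyes gives the robot as it stands. The module is installed in compiled form; this text tells all that it offers.
- The arm moves only by the shell command python3 -m handwheel 'ROWS' [FORCE]. ROWS is JSON, one flat list of numbers, 5 for each row, row after row: the shift along the world's x, y, z in mm, then the turn about the world's z in rad, then the opening, from 0 (shut) to 1 (fully open). In form: [x, y, z, spin, jaw, x, y, z, spin, jaw, ...]. A call has 1 to 8 rows; each row shifts and turns the commanded pose from where the row before left it; what a row does not reach is not made up. A row lasts 1/10 s, in which the tool goes at most 50 mm and 8.59 degrees, less where a joint would pass 70% of its speed; a pose out of reach is approached as far as the arm can. A call with a gripper value outside its range is refused whole. The fingers move at their own pace and stop on an object; FORCE is the grip in N (left out, the last holds). Time passes only in rows, so rows that do not move let the fingers close. It gives the time, the measured TCP pose, the force, the opening and the grip force at its end, in the units of the state.
- robot.observe(): the state, without advancing time (a new reading comes with each control period).
- eyes.read_camera(name): name is "scene" or "top" or "wrist"; returns (picture, depth): 420x560x3 uint8, blue, green, red; 420x560 float32, m along the optical axis (not along the pixel's ray), 0 where there is no reading.
- eyes.calibration(name): a dict with "fx", "fy", "cx", "cy" (pixels), "dist_coeffs" ([k1, k2, p1, p2, k3] as OpenCV has them; the pictures are not rectified), "world_to_cam" (4x4, takes a point from world to camera coordinates). Camera axes: x right, y down, z forward; pixel columns grow to the right and rows downward; lengths in m; the calibration is good to about 2 mm. A picture is of the moment at which its call begins: read the wrist's pose just before it. calibration takes no time and is no camera call; for the wrist camera it gives the pose at the moment of the call.
- robot.hand_in(): hands the job in; it is judged then, once.
The state is a dict: "time": time; "qpos": joint angles; "qvel": joint speeds; "joint_efforts": joint torques, N m; "tool_pos": TCP position; "tool_rot": TCP orientation; "contact_force": force on the tool from outside, world axes, zero at the start; "torque": the same for the moment, N m; "opening": finger opening in m; "grip_force": force on a finger pad.
Only numpy, scipy, OpenCV 4.12 (cv2) and the standard library are available. Lean on these libraries where they do the work, as an engineer would, in place of code of your own. Each camera call takes 0.05 s, during which the arm holds its last target. There are 200 camera calls.

## Task

Take the steel turner by its handle, slide its blade under the big round rice cracker on the wooden tray, lift it off and carry it to the dark serving stand. Lower the blade between the stand's two rails so that the cracker comes to rest level and centred across both rails, and only then draw the blade out from under it. Never touch the cracker with the gripper, put the turner back flat on the bare counter, and leave the two glasses and the small acrylic sign where they are.

Things in the scene. Friction and masses are not known exactly. Their poses are not given: they have to be found in the camera images.
- turner: loose cranked steel turner, 0.25 kg, blade flat on the counter. Origin: under the blade's centre; x to the tip, z up. Blade x = -52 to +52 mm, 60 mm wide (y), 3.5 mm thick, front 35 mm tapering to 1.5 mm; a 40 mm wide heel goes on to x = -82 mm. At x = -53 mm an 18 mm wide strip rises to a black handle along x: x = -165 to -55 mm, 18 mm wide, 24 mm high, centre line z = 68 mm
- turner_grip (a point): point on the turner's handle to grip across its 18 mm width: x = -90, y = 0, z = +68 mm in the turner's frame (32 mm behind its front end)
- turner_tip (a point): middle of the blade's front edge, on the underside: x = +52.5 mm, z = 0 in the turner's frame
- cracker: loose rigid round brown rice cracker with a dark seaweed strip on top, 120 mm diameter, 15 mm thick, 0.11 kg. Origin: centre of its underside. The underside is flat out to 48 mm radius, then curls up so that the rim's lower edge (60 mm radius) is 6.5 mm above it. It lies on the tray's floor
- tray: fixed light wooden tray, open (no rim) towards -x. Origin: on the counter, below where the cracker's centre comes when pushed home against the back rim; x points to the back rim. Floor 6 mm above the counter, x = -100 to +61 mm. Rims 20 mm high at the back (inner face x = +61 mm) and both sides (inner faces y = -73, +73 mm)
- stand: fixed dark wooden serving stand. Origin: on the counter under its centre. A foot plate 110 x 120 mm, 6 mm thick, carries two rails along x (x = -60 to +60 mm), each 14 mm wide, tops 34 mm above the counter, inner faces at y = -42 and +42 mm; between them it is open at the front (-x), back and top
- stand_top (a point): centre of the stand at the height of the rail tops (34 mm above the counter); the cracker's origin belongs here
- glass_mid: loose glass tumbler upside down, 68 mm diameter, 88 mm tall, origin at the centre of its underside; to be left alone
- glass_right: second loose glass tumbler upside down, 69 mm diameter, 88 mm tall, origin at the centre of its underside; to be left alone
- price_stand: small loose acrylic table sign, 30 x 70 x 45 mm, origin at the centre of its underside; to be left alone

How it is judged:
By the outcome, as a careful person would: the job done as asked, in the order asked, and still so for the second after the job is handed in, with the robot touching nothing.
It also fails if it takes over 64 s, if anything falls off the work surface, if the arm or the gripper's body presses on something with over 40 N, if the wrist force passes 120 N, or if a joint passes its speed limit or range.

## Working session

There is one attempt and no reset: what is moved stays moved. The work goes in short steps, Python scripts to look and compute and a shell command to move; the robot and the scene stay as the last step left them, time stands still between calls to the robot, and variables do not carry over. Pictures are saved under pics/ and viewed, at most 13 in all, crops included, and the job is handed in when it is done.

```bash
mkdir -p pics; cat > h.py <<'E'
import numpy as np, cv2
from cell import robot, eyes
def grab(n,tag):
    c=eyes.calibration(n); p,d=eyes.read_camera(n)
    cv2.imwrite(f'pics/{tag}.png',p); np.savez(f'pics/{tag}.npz',d=d,p=p,**{k:np.array(v) for k,v in c.items()})
def load(tag): return np.load(f'pics/{tag}.npz')
def ray(z,uv):
    K=np.array([[z['fx'],0,z['cx']],[0,z['fy'],z['cy']],[0,0,1.]])
    n=cv2.undistortPoints(np.array(uv,float).reshape(-1,1,2),K,z['dist_coeffs']).reshape(-1,2)
    return np.c_[n,np.ones(len(n))]
def world(z,uv,h=None):
    r=ray(z,uv);W=np.linalg.inv(z['world_to_cam'])
    if h is None:
        uvi=np.round(np.array(uv)).astype(int).reshape(-1,2); P=r*z['d'][uvi[:,1],uvi[:,0]][:,None]
        return P@W[:3,:3].T+W[:3,3]
    D=r@W[:3,:3].T; return W[:3,3]+D*((h-W[2,3])/D[:,2])[:,None]
def cloud(z):
    v,u=np.mgrid[:420,:560]; return world(z,np.c_[u.ravel(),v.ravel()]).reshape(420,560,3)
E
python3 - <<'E'
from h import *
for n in('scene','top'): grab(n,n+'0'); z=load(n+'0'); print(n,np.linalg.inv(z['world_to_cam']).round(3).tolist(),z['fx'])
print(robot.observe())
cv2.imwrite('pics/both.png',np.hstack([cv2.imread('pics/scene0.png'),cv2.imread('pics/top0.png')])[:, :])
E
```

```text
scene [[-0.623, -0.321, 0.714, -0.691], [-0.782, 0.273, -0.56, 0.987], [-0.015, -0.907, -0.421, 0.838], [0.0, 0.0, 0.0, 1.0]] 545.9290065927623
top [[0.019, -0.991, 0.129, 0.413], [-1.0, -0.019, 0.007, 0.004], [-0.005, -0.13, -0.992, 1.298], [0.0, 0.0, 0.0, 1.0]] 413.60828949020237
{'time': 0.1, 'qpos': array([ 1.01101684e+00,  3.42672379e-01,  1.52488873e+00, -3.38524620e-05,
        1.27542458e+00, -1.45994770e-01]), 'qvel': array([ 0.0006357 ,  0.00128941, -0.00186045, -0.00052394,  0.00138516,
        0.00055009]), 'joint_efforts': array([ 1.08484714e-03, -4.32006347e+01, -2.44693476e+01,  7.17545184e-02,
        5.25399204e-02,  1.62126662e-05]), 'tool_pos': array([0.21089555, 0.48040959, 0.24011586]), 'tool_rot': array([-3.14020973e+00, -1.70625251e-04,  2.72781770e+00]), 'contact_force': array([0.1333353 , 0.20297214, 0.27163095]), 'torque': array([0.04134443, 0.00186879, 0.02006163]), 'grip_force': 0.0, 'opening': 0.09186827405952668}
```

View pics/top0.png

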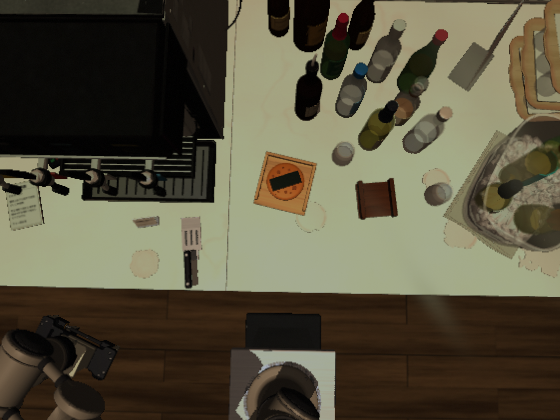

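View pics/scene0.png

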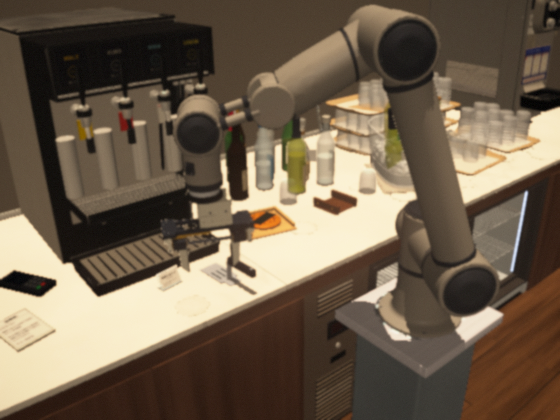

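```bash
python3 - <<'E'
from h import *
p=cv2.imread('pics/top0.png')
a=cv2.resize(p[210:295,125:235],None,fx=4,fy=4,interpolation=cv2.INTER_CUBIC)
b=cv2.resize(p[145:225,245:405],None,fx=5,fy=5,interpolation=cv2.INTER_CUBIC)
cv2.imwrite('pics/b.png',b)
z=load('top0');C=cloud(z)
s=load('scene0');S=cloud(s)
# height maps
for nm,D in(('top',C),('scene',S)):
    for lab,(x0,x1,y0,y1,h0,h1) in dict(handle=(.25,.5,.12,.4,.05,.095),glass=(.3,.7,-.6,-.05,.075,.1),rails=(.3,.6,-.35,-.1,.029,.045),crk=(.3,.6,-.1,.2,.012,.03)).items():
        m=(D[...,0]>x0)&(D[...,0]<x1)&(D[...,1]>y0)&(D[...,1]<y1)&(D[...,2]>h0)&(D[...,2]<h1)
        P=D[m]
        if len(P): print(nm,lab,len(P),P.mean(0).round(4),P.min(0).round(3),P.max(0).round(3),np.percentile(P[:,2],[10,50,90]).round(4))
for uv in [(192,235),(192,228),(190,270),(286,183),(270,165),(377,199),(363,200),(391,198),(343,153),(438,193),(147,222),(230,250)]: print(uv,world(z,[uv]).round(4))
E
```

```text
top handle 276 [0.3879 0.2866 0.0764] [0.333 0.275 0.058] [0.444 0.302 0.087] [0.0679 0.0776 0.0816]
top glass 470 [ 0.616  -0.5026  0.0854] [ 0.503 -0.6    0.075] [ 0.699 -0.44   0.1  ] [0.079  0.0851 0.093 ]
top rails 118 [ 0.5784 -0.2786  0.0326] [ 0.553 -0.343  0.029] [ 0.6   -0.228  0.038] [0.0299 0.0328 0.0353]
top crk 30 [ 0.587  -0.0507  0.0176] [ 0.576 -0.062  0.012] [0.598 0.032 0.023] [0.0141 0.018  0.0218]
scene handle 256 [0.3758 0.2908 0.0717] [0.331 0.275 0.05 ] [0.445 0.302 0.085] [0.0606 0.073  0.0808]
scene glass 288 [ 0.5956 -0.5273  0.0861] [ 0.514 -0.59   0.075] [ 0.7   -0.438  0.1  ] [0.0774 0.085  0.0968]
scene rails 44 [ 0.5779 -0.2759  0.0315] [ 0.545 -0.344  0.029] [ 0.6   -0.222  0.037] [0.0294 0.0313 0.0333]
scene crk 16 [ 0.585  -0.0477  0.0166] [ 0.569 -0.061  0.013] [0.598 0.054 0.019] [0.0143 0.0171 0.0186]
(192, 235) [[0.4924 0.293  0.0045]]
(192, 228) [[0.5144 0.2941 0.0044]]
(190, 270) [[0.3853 0.2796 0.0695]]
(286, 183) [[0.6607 0.0015 0.0184]]
(270, 165) [[0.7208 0.0537 0.0052]]
(377, 199) [[ 0.6171 -0.2869  0.0058]]
(363, 200) [[ 0.6081 -0.2365  0.0383]]
(391, 198) [[ 0.6169 -0.3244  0.0325]]
(343, 153) [[ 0.7421 -0.1679  0.0878]]
(438, 193) [[ 0.6258 -0.4504  0.087 ]]
(147, 222) [[0.5291 0.432  0.0203]]
(230, 250) [[ 0.4482  0.1728 -0.0005]]
```

View pics/b.png

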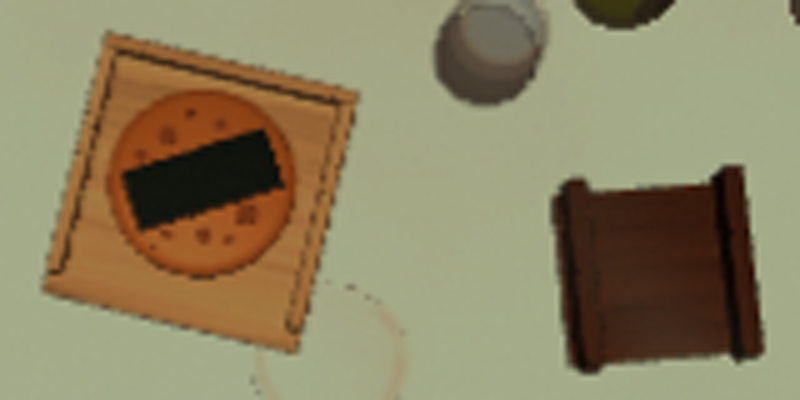

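The top view shows the turner (blade at 192,235; handle at 190,270), the tray with the cracker (286,183), the stand (377,199), the glasses (343,153 and 438,193) and the sign (147,222). The crop shows the tray opening towards the robot at about -0.24 rad, and the stand at about +0.08 rad. Next I look closer with the wrist camera, first over the tray and stand, then over the turner.

```bash
R='import sys;from h import *;grab("wrist",sys.argv[1]);o=robot.observe();print(o["time"],o["tool_pos"].round(4),o["tool_rot"].round(3))'
python3 -m handwheel '[21,-29,4,0.011,1,21,-29,4,0.011,1,21,-29,4,0.011,1,21,-29,4,0.011,1,21,-29,4,0.011,1,21,-29,4,0.011,1,21,-29,4,0.011,1,21,-29,4,0.011,1]' >/dev/null
python3 -m handwheel '[21,-29,4,0.011,1,21,-29,4,0.011,1,21,-29,4,0.011,1,21,-29,4,0.011,1,21,-29,4,0.011,1,21,-29,4,0.011,1,21,-29,4,0.011,1,0,0,0,0,1]' 
python3 -m handwheel '[0,0,0,0,1,0,0,0,0,1]' >/dev/null
python3 -c "$R" w_tray
python3 -m handwheel '[-4,-37,0,0.04,1,-4,-37,0,0.04,1,-4,-37,0,0.04,1,-4,-37,0,0.04,1,-4,-37,0,0.04,1,-4,-37,0,0.04,1,-4,-37,0,0.04,1,-4,-37,0,0.04,1]' >/dev/null
python3 -m handwheel '[0,0,0,0,1,0,0,0,0,1,0,0,0,0,1]' 
python3 -c "$R" w_stand
python3 -c "
import cv2,numpy as np
cv2.imwrite('pics/wboth.png',cv2.resize(np.hstack([cv2.imread('pics/w_tray.png'),cv2.imread('pics/w_stand.png')]),(800,300)))"
```

```text
time: 1.7
tool_pos: [0.528, 0.0424, 0.3002]
tool_rot: [-3.141, 0.001, 2.889]
contact_force: [0.3, 0.3, 0.3]
opening: 0.092
grip_force: 0.0
1.95 [0.5254 0.0467 0.3005] [ 3.141e+00 -1.000e-03  2.894e+00]
time: 3.05
tool_pos: [0.4943, -0.2487, 0.3009]
tool_rot: [3.141, 0.0, -3.069]
contact_force: [-0.4, 0.8, 0.2]
opening: 0.0916
grip_force: 0.0
3.1 [ 0.4944 -0.2486  0.3009] [ 3.141  0.    -3.069]
```

View pics/wboth.png

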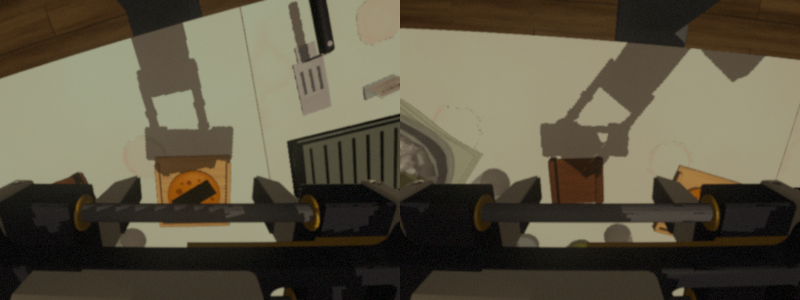

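The wrist camera looks back towards the base. At the left, the tray is half hidden by the gripper near (190,190); at the right, the stand is near (577,180). I'll move further out for clear views, then go over the turner.

```bash
R='import sys;from h import *;grab("wrist",sys.argv[1]);o=robot.observe();print(o["time"],o["tool_pos"].round(4),o["tool_rot"].round(3))'
python3 -m handwheel '[26,-8,0,0,1,26,-8,0,0,1,26,-8,0,0,1,26,-8,0,0,1,0,0,0,0,1,0,0,0,0,1,0,0,0,0,1]' >/dev/null
python3 -c "$R" w_stand2
python3 -m handwheel '[3,37,0,-0.03,1,3,37,0,-0.03,1,3,37,0,-0.03,1,3,37,0,-0.03,1,3,37,0,-0.03,1,3,37,0,-0.03,1,3,37,0,-0.03,1,3,37,0,-0.03,1]' >/dev/null
python3 -m handwheel '[0,0,0,0,1,0,0,0,0,1,0,0,0,0,1]' >/dev/null
python3 -c "$R" w_tray2
python3 -m handwheel '[-20,35,0,0.03,1,-20,35,0,0.03,1,-20,35,0,0.03,1,-20,35,0,0.03,1,-20,35,0,0.03,1,-20,35,0,0.03,1,-20,35,0,0.03,1,-20,35,0,0.03,1]' >/dev/null
python3 -m handwheel '[0,0,0,0,1,0,0,0,0,1,0,0,0,0,1]' >/dev/null
python3 -c "$R" w_turn
python3 - <<'E'
import cv2,numpy as np
I=[cv2.imread(f'pics/{n}.png') for n in('w_stand2','w_tray2','w_turn')]
c=[cv2.resize(i[60:260,180:380],None,fx=2,fy=2,interpolation=cv2.INTER_CUBIC) for i in I[:2]]
cv2.imwrite('pics/c2.png',np.hstack(c)); cv2.imwrite('pics/c3.png',cv2.resize(I[2][20:270,150:410],None,fx=2.3,fy=2.3,interpolation=cv2.INTER_CUBIC))
E
```

```text
3.85 [ 0.5975 -0.2815  0.3014] [-3.142  0.    -3.07 ]
5.0 [0.6218 0.0125 0.3011] [-3.141  0.     2.972]
6.15 [0.463  0.2923 0.3007] [-3.141  0.    -3.073]
```

View pics/c2.png

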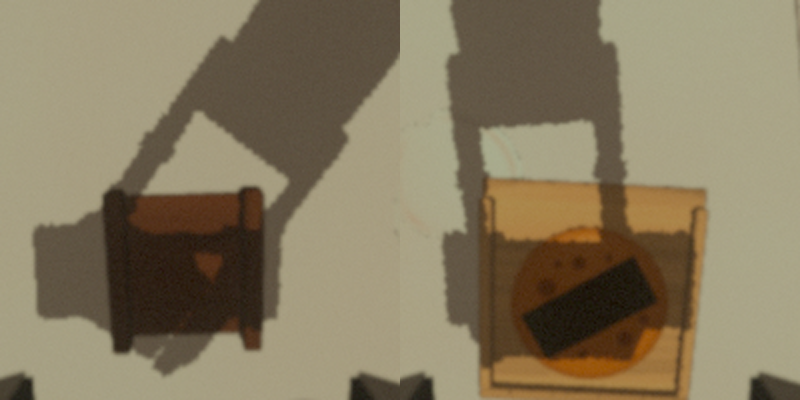

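View pics/c3.png

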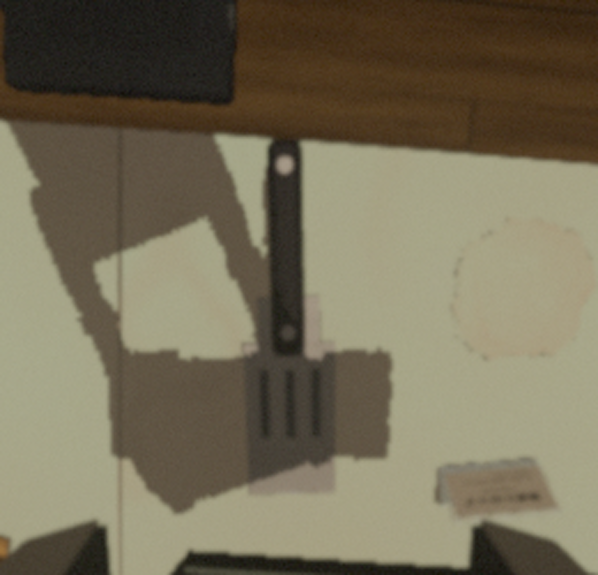

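Left crop: the stand's rails run from (104..262,190) to (113..261,350). Right crop: the tray's inner faces are at u=492 and 690 with the back rim at v≈390, and the cracker is centred at (590,302). Turner crop: the blade tip spans (249,492) to (334,492), and the handle runs from (285,140) to (288,354).

```bash
python3 - <<'E'
from h import *
S=load('w_stand2');T=load('w_tray2');U=load('w_turn')
a=lambda L:[(180+u/2,60+v/2) for u,v in L]
b=lambda L:[(180+(u-400)/2,60+v/2) for u,v in L]
c=lambda L:[(150+u/2.3,20+v/2.3) for u,v in L]
def show(n,P): print(n,*P.round(4).tolist(),sep='\n  ')
show('stand corners',world(S,a([(104,192),(113,352),(262,187),(261,349)]),.034))
show('stand depth rails',world(S,a([(117,240),(121,320),(251,230),(253,330)])))
t=world(S,a([(104,192),(113,352),(262,187),(261,349)]),.034);print(' mean',t.mean(0).round(4))
show('tray inner bottom L f,b,R f,b',world(T,b([(492,205),(492,386),(694,210),(682,394)]),.006))
show('tray front corners',world(T,b([(485,180),(706,190)]),.006))
show('cracker L R T B',world(T,b([(513,302),(667,302),(590,227),(590,378)]),.015))
show('cr depth',world(T,b([(560,340),(620,300),(660,230)])))
show('handle front L,R rear L,R end',world(U,c([(272,353),(304,355),(270,150),(299,150),(285,140)]),.080))
show('handle depth',world(U,c([(286,200),(287,270),(288,310)])))
show('tip L R',world(U,c([(249,492),(334,492)]),.0015)); show('blade rear L,R',world(U,c([(243,342),(332,345)]),.0035))
show('blade depth',world(U,c([(255,400),(330,480),(278,480)])))
# two-view height check: handle front rivet / rail corners by top camera & cloud
Z=load('top0');C=cloud(Z)
def fit(D,box,h0,h1):
    m=(D[...,0]>box[0])&(D[...,0]<box[1])&(D[...,1]>box[2])&(D[...,1]<box[3])&(D[...,2]>h0)&(D[...,2]<h1)
    return D[m]
for n,D in(('w',cloud(S)),('top',C)):
    P=fit(D,(.5,.72,-.38,-.18),.030,.042); 
    if len(P): r=cv2.minAreaRect((P[:,:2]*1000).astype(np.float32)); print('stand',n,len(P),r,np.median(P[:,2]).round(4))
for n,D in(('w',cloud(U)),('top',C)):
    P=fit(D,(.3,.5,.24,.34),.065,.1); r=cv2.minAreaRect((P[:,:2]*1000).astype(np.float32)); print('handle',n,len(P),P.mean(0).round(4),r,np.median(P[:,2]).round(4), np.polyfit(P[:,0],P[:,1],1).round(4))
    P=fit(D,(.4,.6,.24,.34),.002,.012);print('blade',n,len(P),P.mean(0).round(4), np.percentile(P[:,:2],[2,98],axis=0).round(4).tolist()) if len(P) else 0
for n,D in(('w',cloud(T)),('top',C)):
    P=fit(D,(.55,.75,-.1,.1),.0175,.03);print('crk',n,len(P),P.mean(0).round(4),cv2.minAreaRect((P[:,:2]*1000).astype(np.float32)))
E
```

```text
stand corners
  [0.5626, -0.3439, 0.034]
  [0.6797, -0.3336, 0.034]
  [0.5515, -0.2356, 0.034]
  [0.6694, -0.2239, 0.034]
stand depth rails
  [0.595, -0.3335, 0.0363]
  [0.6539, -0.3285, 0.0351]
  [0.5812, -0.2405, 0.0365]
  [0.6546, -0.2315, 0.0353]
 mean [ 0.6158 -0.2843  0.034 ]
tray inner bottom L f,b,R f,b
  [0.5826, -0.0553, 0.006]
  [0.7249, -0.0866, 0.006]
  [0.6115, 0.0918, 0.006]
  [0.7578, 0.0643, 0.006]
tray front corners
  [0.564, -0.0565, 0.006]
  [0.5984, 0.1023, 0.006]
cracker L R T B
  [0.6561, -0.0535, 0.015]
  [0.6758, 0.0618, 0.015]
  [0.6097, 0.0138, 0.015]
  [0.7275, -0.0064, 0.015]
cr depth
  [0.689, -0.0228, 0.0245]
  [0.666, 0.0268, 0.023]
  [0.6219, 0.0647, 0.0072]
handle front L,R rear L,R end
  [0.4415, 0.2818, 0.08]
  [0.4414, 0.2991, 0.08]
  [0.3397, 0.2744, 0.08]
  [0.3387, 0.2889, 0.08]
  [0.3345, 0.2816, 0.08]
handle depth
  [0.363, 0.284, 0.0818]
  [0.3975, 0.2869, 0.0815]
  [0.418, 0.2889, 0.0812]
tip L R
  [0.5513, 0.2707, 0.0015]
  [0.5472, 0.3298, 0.0015]
blade rear L,R
  [0.4473, 0.2614, 0.0035]
  [0.4452, 0.3193, 0.0035]
blade depth
  [0.4851, 
[... 365 characters left out ...]
171875, 285.7119140625), (109.88751220703125, 17.996902465820312), 5.2497076988220215) 0.0808 [0.0889 0.2512]
blade w 3450 [0.4946 0.2924 0.0042] [[0.4134, 0.2449], [0.5967, 0.3337]]
handle top 259 [0.3877 0.287  0.0774] ((388.4708557128906, 288.2232666015625), (111.30046081542969, 18.864961624145508), 4.9881439208984375) 0.0779 [0.0831 0.2548]
blade top 569 [0.4937 0.2933 0.004 ] [[0.4104, 0.2461], [0.5843, 0.3365]]
crk w 6187 [6.697e-01 5.000e-04 2.180e-02] ((669.1007080078125, 2.0586471557617188), (166.53672790527344, 157.54600524902344), 77.59935760498047)
crk top 1098 [0.671  0.0027 0.0207] ((669.0638427734375, 4.962333679199219), (165.69091796875, 155.3603973388672), 77.04940795898438)
```

The sizes agree to within 1 mm:

| Item | Position | Yaw |
|---|---|---|
| Turner origin | (.4985, .296) | .092 |
| Turner grip | (.409, .2875) | as turner |
| Stand | (.616, -.284) | .10 |
| Tray origin | (.6805, .0017) | -.215 |
| Cracker | (.667, .003) | n/a |

Now I'll grasp.

```bash

python3 -m handwheel '[-27,-2.5,0,0.012,1,-27,-2.5,0,0.011,1,0,0,-35,0,1,0,0,-35,0,1,0,0,-35,0,1,0,0,-35,0,1,0,0,-35,0,1,0,0,-35,0,1]' >/dev/null
python3 -m handwheel '[0,0,-15,0,1,0,0,-13,0,1,0,0,0,0,1,0,0,0,0,1,0,0,0,0,1]'
python3 -m handwheel '[0,0,0,0,0.5,0,0,0,0,0.15,0,0,0,0,0,0,0,0,0,0,0,0,0,0,0,0,0,0,0,0,0,0,0,0,0,0,0,0,0,0]' 60
```

```text
time: 7.45
tool_pos: [0.409, 0.2886, 0.0636]
tool_rot: [3.141, 0.002, -3.048]
contact_force: [-0.2, -0.2, -0.3]
opening: 0.0922
grip_force: 0.0
time: 8.25
tool_pos: [0.4081, 0.2887, 0.0627]
tool_rot: [3.142, -0.0, -3.047]
contact_force: [0.1, -0.2, -0.7]
opening: 0.0322
grip_force: 0.0
```

```bash

python3 -m handwheel '[0,0,0,0,0,0,0,0,0,0,0,0,0,0,0,0,0,0,0,0,0,0,0,0,0,0,0,0,0,0]' 60
python3 -m handwheel '[0,0,5,0,0,0,0,10,0,0,0,0,20,0,0,0,0,25,0,0,0,0,25,0,0,0,0,15,0,0,0,0,0,0,0,0,0,0,0,0]'
python3 -m handwheel '[0,0,0,0,0,0,0,0,0,0]'
python3 -c "
from h import *
grab('wrist','w_held');grab('scene','s_held')
z=load('w_held');C=cloud(z)
m=(C[...,0]>.3)&(C[...,0]<.6)&(C[...,1]>.2)&(C[...,1]<.4)&(C[...,2]>.05)&(C[...,2]<.2);P=C[m]
b=P[(P[:,2]<.13)&(P[:,0]>.44)];print(len(b),b.min(0),b.max(0));A=np.c_[b[:,:2]-[.5,.29],np.ones(len(b))];print(np.linalg.lstsq(A,b[:,2],rcond=None)[0])
cv2.imwrite('pics/held.png',np.hstack([z['p'][:, 100:460],cv2.resize(load('s_held')['p'][180:330,130:330],(440,330),interpolation=cv2.INTER_CUBIC).copy() if 0 else cv2.copyMakeBorder(cv2.resize(load('s_held')['p'][180:330,130:330],(440,330)),0,90,0,0,0)]))
"
```

```text
time: 8.85
tool_pos: [0.4081, 0.2887, 0.0627]
tool_rot: [3.142, -0.0, -3.047]
contact_force: [-0.7, 0.9, -0.9]
opening: 0.0175
grip_force: 59.9
time: 9.65
tool_pos: [0.4078, 0.2886, 0.1628]
tool_rot: [3.141, 0.0, -3.047]
contact_force: [0.0, 0.1, -3.6]
opening: 0.0175
grip_force: 59.9
time: 9.85
tool_pos: [0.4075, 0.2884, 0.1617]
tool_rot: [-3.141, -0.002, -3.047]
contact_force: [-0.2, 0.8, -2.3]
opening: 0.0176
grip_force: 59.9
229 [0.46939872 0.27570992 0.10152126] [0.49853482 0.31767256 0.10490572]
[-0.00926181 -0.00686518  0.1033246 ]
```

View pics/held.png

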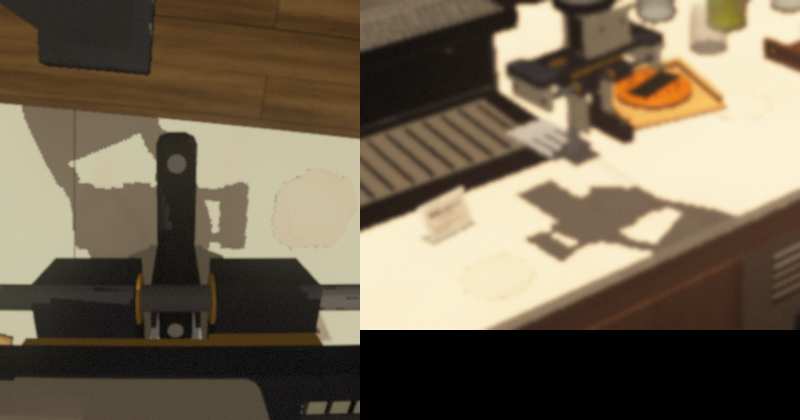

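The turner is held level: in the wrist view the blade plane tilts under 0.6°, and in the scene view the blade is clear of the counter. Next, the tray entry.

```bash

python3 -m handwheel '[3.5,-29.25,-7,-0.039,0,3.5,-29.25,-7,-0.039,0,3.5,-29.25,-7,-0.039,0,3.5,-29.25,-7,-0.039,0,3.5,-29.25,-7,-0.039,0,3.5,-29.25,-7,-0.039,0,3.5,-29.25,-7,-0.038,0,3,-29.25,-7,-0.038,0]' >/dev/null
python3 -m handwheel '[0,0,0,0,0,0,0,-15,0,0,0,0,-12,0,0,0,0,0,0,0,0,0,0,0,0,0,0,0,0,0]'
```

```text
time: 11.35
tool_pos: [0.436, 0.0551, 0.0803]
tool_rot: [3.141, 0.001, 2.926]
contact_force: [-0.1, 0.6, -2.3]
opening: 0.017
grip_force: 59.9
```

```bash

python3 -m handwheel '[10.5,-2.5,0,0,0,11,-2.5,0,0,0,0,0,-5,0,0,0,0,-4,0,0,0,0,0,0,0,0,0,0,0,0,0,0,0,0,0]'
python3 -m handwheel '[0,0,-1,0,0,0,0,0,0,0,0,0,0,0,0]'
python3 -m handwheel '[0,0,-1,0,0,0,0,0,0,0,0,0,0,0,0]'

```

```text
time: 12.05
tool_pos: [0.4569, 0.0498, 0.0707]
tool_rot: [3.142, -0.0, 2.926]
contact_force: [-0.1, -0.6, -2.6]
opening: 0.0179
grip_force: 59.9
time: 12.35
tool_pos: [0.4571, 0.0497, 0.0698]
tool_rot: [3.142, 0.0, 2.926]
contact_force: [0.0, 0.1, -1.4]
opening: 0.0175
grip_force: 59.9
time: 12.65
tool_pos: [0.4572, 0.0497, 0.0688]
tool_rot: [3.141, 0.0, 2.926]
contact_force: [0.1, 0.4, -2.0]
opening: 0.0178
grip_force: 59.9
```

```bash

for i in 1; do python3 -m handwheel '[0,0,-0.6,0,0,0,0,0,0,0,0,0,0,0,0]' | grep -E 'pos|force'
python3 -m handwheel '[0,0,-0.6,0,0,0,0,0,0,0,0,0,0,0,0]'| grep -E 'pos|force'
python3 -m handwheel '[0,0,0,0,0,0,0,0,0,0]'| grep -E 'pos|force'; done
```

```text
tool_pos: [0.4571, 0.0497, 0.0683]
contact_force: [-1.7, -0.1, 0.8]
grip_force: 59.9
tool_pos: [0.4569, 0.0498, 0.0677]
contact_force: [-3.3, 0.8, 3.8]
grip_force: 59.9
tool_pos: [0.4569, 0.0498, 0.0676]
contact_force: [-5.3, 0.7, 5.2]
grip_force: 59.9
```

```bash

python3 -m handwheel '[5,-1.1,0,0,0,5,-1.1,0,0,0,5,-1.1,0,0,0,5,-1.1,0,0,0,5,-1.1,0,0,0,5,-1.1,0,0,0,5,-1.1,0,0,0,5,-1.1,0,0,0]'| grep -E 'pos|force'
python3 -m handwheel '[5,-1.1,0,0,0,5,-1.1,0,0,0,5,-1.1,0,0,0,5,-1.1,0,0,0,5,-1.1,0,0,0,5,-1.1,0,0,0]'| grep -E 'pos|force'
```

```text
tool_pos: [0.4957, 0.0413, 0.068]
contact_force: [-11.2, 2.2, 14.9]
grip_force: 59.9
tool_pos: [0.5252, 0.0349, 0.0686]
contact_force: [-14.5, 3.1, 20.5]
grip_force: 59.9
```

```bash
python3 -c "
from h import *
grab('top','t1');z=load('t1');cv2.imwrite('pics/t1c.png',cv2.resize(np.vstack([z['p'][130:240,230:340]]),None,fx=5,fy=5,interpolation=cv2.INTER_CUBIC));print(robot.observe()['contact_force'])"
```

```text
[-8.80266892  1.8953426  15.06800162]
```

View pics/t1c.png

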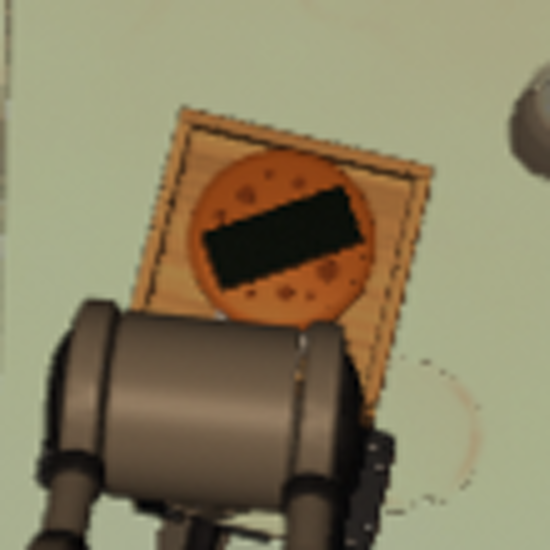

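The cracker sits near the back rim, at crop (285,240), with the blade going under it. I'll ease the down-press a little and continue.

```bash

python3 -m handwheel '[4,-0.9,0.5,0,0,5,-1.1,0,0,0,5,-1.1,0,0,0,5,-1.1,0,0,0,5,-1.1,0,0,0,5,-1.1,0,0,0]'| grep -E 'pos|force'
python3 -m handwheel '[4,-0.9,0,0,0,4,-0.9,0,0,0,4,-0.8,0,0,0,4,-0.8,0,0,0]'| grep -E 'pos|force'
python3 -m handwheel '[3,-0.7,0,0,0,0,0,0,0,0,0,0,0,0,0]'| grep -E 'time|pos|rot|force'
```

```text
tool_pos: [0.5548, 0.0283, 0.0687]
contact_force: [-10.0, 2.4, 14.6]
grip_force: 59.9
tool_pos: [0.5701, 0.0251, 0.0687]
contact_force: [-12.3, 2.2, 15.7]
grip_force: 59.9
time: 16.2
tool_pos: [0.5739, 0.0242, 0.0687]
tool_rot: [3.142, -0.003, 2.926]
contact_force: [-9.6, 2.0, 11.7]
grip_force: 59.9
```

```bash

python3 -m handwheel '[3,-0.7,0,0,0,3,-0.7,0,0,0,0,0,0,0,0,0,0,0,0,0]'| grep -E 'pos|force'
python3 -m handwheel '[0,0,3,0,0,0,0,3,0,0,0,0,5,0,0,0,0,5,0,0,0,0,8,0,0,0,0,8,0,0,0,0,4,0,0,0,0,0,0,0]'| grep -E 'pos|rot|force'
python3 -c "
from h import *
grab('top','t2');grab('scene','s2');z=load('t2');s=load('s2')
print(robot.observe()['contact_force'])
a=cv2.resize(z['p'][130:230,230:330],(400,400),interpolation=cv2.INTER_CUBIC);b=cv2.resize(s['p'][170:270,210:310],(400,400),interpolation=cv2.INTER_CUBIC)
cv2.imwrite('pics/c5.png',np.hstack([a,b]))
C=cloud(z);m=(C[...,0]>.6)&(C[...,0]<.75)&(C[...,1]>-.07)&(C[...,1]<.07)&(C[...,2]>.04)&(C[...,2]<.09);P=C[m];print(len(P),P.mean(0),P.min(0),P.max(0),np.linalg.lstsq(np.c_[P[:,:2]-[.67,0],np.ones(len(P))],P[:,2],rcond=None)[0])"
```

```text
tool_pos: [0.5799, 0.0228, 0.0687]
contact_force: [-10.0, 2.0, 12.1]
grip_force: 59.9
tool_pos: [0.5817, 0.0224, 0.1051]
tool_rot: [3.141, 0.002, 2.926]
contact_force: [0.2, -0.3, -4.1]
grip_force: 59.9
[-0.67593118  0.85407103 -3.18370929]
274 [ 0.71619116 -0.00126255  0.05864356] [ 0.64749436 -0.04965669  0.04842077] [0.73881327 0.048948   0.06705804] [-0.06796145  0.00264984  0.06178613]
```

View pics/c5.png

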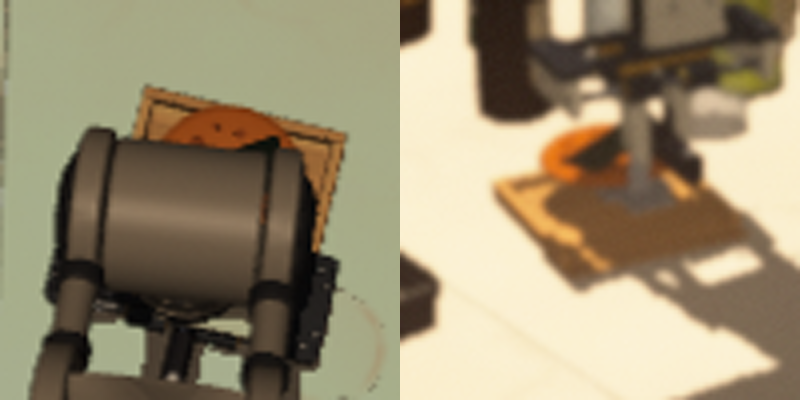

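The cracker is lifted on the blade (left crop at 225,130; right crop at 600,150). I'll check its tilt and its position on the blade.

```bash
python3 -c "
from h import *
grab('wrist','w3')
hull=lambda P:cv2.minEnclosingCircle((P[:,:2]*1000).astype(np.float32))
for n in('s2','t2','w3'):
    z=load(n);C=cloud(z);p=z['p'].astype(int)
    org=(p[...,2]-p[...,0]>50)&(C[...,0]>.58)&(C[...,0]<.76)&(abs(C[...,1])<.075)&(C[...,2]>.045)&(C[...,2]<.085)
    org=cv2.erode(org.astype(np.uint8),np.ones((3,3)))>0 if n!='w3' else org
    P=C[org]
    if len(P)>20: print(n,len(P),P.min(0).round(3),P.max(0).round(3),np.linalg.lstsq(np.c_[P[:,:2]-[.675,0],np.ones(len(P))],P[:,2],rcond=None)[0].round(4),hull(P))
z=load('w3');C=cloud(z);m=(C[...,0]>.5)&(C[...,0]<.65)&(abs(C[...,1])<.06)&(C[...,2]>.03)&(C[...,2]<.06);P=C[m];print(len(P));
if len(P)>20: print(P.min(0),P.max(0),np.linalg.lstsq(np.c_[P[:,:2]-[.6,0.02],np.ones(len(P))],P[:,2],rcond=None)[0].round(4))
m=(C[...,0]>.45)&(C[...,0]<.65)&(abs(C[...,1]-.03)<.06)&(C[...,2]>.10)&(C[...,2]<.13);P=C[m];print('handle',len(P),P.min(0),P.max(0),np.linalg.lstsq(np.c_[P[:,:1]-.56,np.ones(len(P))],P[:,2],rcond=None)[0].round(4))
"
```

```text
s2 113 [ 0.626 -0.021  0.052] [0.721 0.06  0.064] [ 0.0111 -0.0061  0.0572] ((671.4234008789062, 13.378514289855957), 52.119014739990234)
t2 147 [ 0.709 -0.034  0.053] [0.736 0.043 0.067] [-0.0736  0.0001  0.0627] ((714.6175537109375, 4.2493438720703125), 38.366455078125)
w3 98 [ 0.64  -0.013  0.06 ] [0.654 0.023 0.062] [-0.0313 -0.0006  0.0599] ((646.038818359375, 4.690698623657227), 19.17253303527832)
30
[ 0.58390927 -0.01090416  0.04320595] [0.6497281  0.03971009 0.05996687] [ 0.2239 -0.0613  0.0475]
handle 7812 [ 5.06816553e-01 -2.20942476e-05  1.00023446e-01] [0.6116198  0.04928036 0.12995913] [-0.0268  0.1208]
```

```bash

python3 -m handwheel '[-5,0,5,0,0,-10,0,8,0,0,-15,0,8,0,0,-18,0,6,0,0,-18,0,3,0,0,-15,0,0,0,0,-12,0,0,0,0,-7,0,0,0,0]' | grep -E 'pos|force'
python3 -m handwheel '[0,-6,0,0.006,0,-1,-12,0,0.012,0,-2,-16,0,0.016,0,-2,-18,0,0.0175,0,-2,-18,0,0.0175,0,-2,-18,0,0.0175,0,-2,-18,0,0.0175,0,-2,-18,0,0.0175,0]'  | grep -E 'pos|force'
python3 -m handwheel '[-2,-18,0,0.0175,0,-2,-18,0,0.0175,0,-2,-18,0,0.0175,0,-2,-18,0,0.0175,0,-2,-18,0,0.0175,0,-2,-18,0,0.0175,0,-2,-18,0,0.0175,0,-2,-18,0,0.0175,0]'  | grep -E 'pos|force'
python3 -m handwheel '[-2,-19,0,0.0175,0,-2,-18,0,0.016,0,-2,-16,0,0.016,0,-2,-12,0,0.011,0,-1,-6.5,0,0.01,0,0,0,0,0,0,0,0,0,0,0]' | grep -E 'time|pos|force|rot'
python3 -c "
from h import *
grab('top','t4');grab('scene','s4');z=load('t4');s=load('s4')
p=z['p'];C=cloud(z)
o=(p[...,2].astype(int)-p[...,0]>50)&(C[...,0]>.45)&(C[...,0]<.66)&(C[...,1]<-.2)&(C[...,1]>-.38)&(C[...,2]>.06)
P=C[o];print(len(P),P.min(0),P.max(0)) if len(P) else 0
a=cv2.resize(z['p'][140:260,315:455],(467,400),interpolation=cv2.INTER_CUBIC);b=cv2.resize(s['p'][150:270,260:360],(333,400),interpolation=cv2.INTER_CUBIC)
cv2.imwrite('pics/c6.png',np.hstack([a,b]))"
```

```text
tool_pos: [0.4796, 0.0225, 0.1347]
contact_force: [-0.7, -0.9, -3.2]
grip_force: 59.9
tool_pos: [0.4685, -0.103, 0.1343]
contact_force: [0.4, 0.3, -3.6]
grip_force: 59.9
tool_pos: [0.4522, -0.2472, 0.1342]
contact_force: [-0.5, 0.2, -3.4]
grip_force: 59.9
time: 20.65
tool_pos: [0.4431, -0.3169, 0.134]
tool_rot: [3.141, -0.0, -3.026]
contact_force: [0.4, 0.0, -3.3]
grip_force: 59.9
597 [ 0.48943766 -0.36499725  0.07733567] [ 0.60022729 -0.24484272  0.09540493]
```

View pics/c6.png

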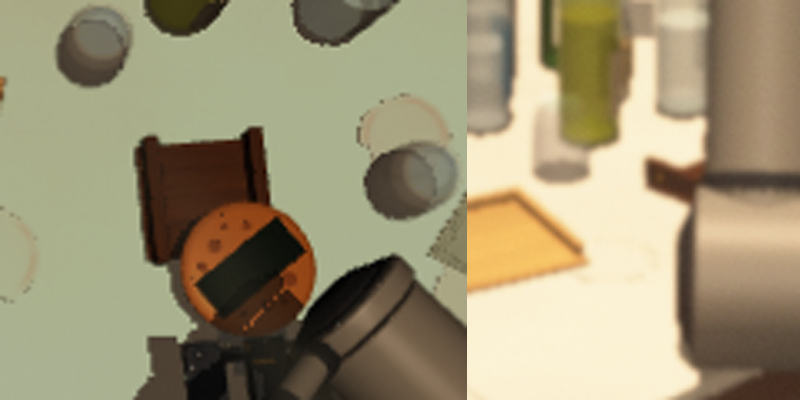

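The cracker is centred on the blade, at crop (248,268). Advancing over the stand.

```bash

python3 -m handwheel '[5,2,0,-0.002,0,10,3.5,0,-0.002,0,14,5,0,-0.003,0,14,5,0,-0.003,0,12,4,0,-0.003,0,8,3,0,-0.003,0,5,1.5,0,0,0,0,0,0,0,0]' >/dev/null
python3 -m handwheel '[0,0,0,0,0,0,0,0,0,0,0,0,0,0,0]' | grep -E 'time|pos|force|rot'
cat > cc.py <<'E'
from h import *
import sys
def circ(n,box,zlo):
    z=load(n);p=z['p'].astype(int);C=cloud(z)
    k=(C[...,0]>box[0])&(C[...,0]<box[1])&(C[...,1]>box[2])&(C[...,1]<box[3])&(C[...,2]>zlo)&(C[...,2]<.12)
    o=(k&(p[...,2]-p[...,0]>35)).astype(np.uint8)
    c=max(cv2.findContours(o,0,1)[0],key=cv2.contourArea).reshape(-1,2)
    h=np.median(C[o>0][:,2])-.005   # height of widest rim
    W=world(z,c,h)[:,:2]; 
    from scipy.optimize import least_squares
    f=least_squares(lambda q:np.hypot(*(W-q[:2]).T)-.0595,W.mean(0),loss='cauchy',f_scale=.001)
    P=C[o>0];s=np.linalg.lstsq(np.c_[P[:,:2]-f.x,np.ones(len(P))],P[:,2],rcond=None)[0]
    print(n,len(c),f.x.round(4),'res',np.median(abs(f.fun)).round(4),'plane',s.round(4))
if __name__=='__main__':
    grab('top',sys.argv[1]); o=robot.observe();print(o['tool_pos'].round(4),o['tool_rot'].round(3),o['contact_force'].round(1))
    circ(sys.argv[1],(.48,.72,-.38,-.18),float(sys.argv[2]))
E
python3 cc.py t5 .05; python3 -c "
from cc import *
circ('t4',(.45,.66,-.38,-.2),.06);circ('t0',(.58,.75,-.075,.075),.012) if 0 else None"
```

```text
time: 21.85
tool_pos: [0.5107, -0.2933, 0.1341]
tool_rot: [3.141, -0.0, -3.042]
contact_force: [0.2, 0.2, -3.2]
grip_force: 59.9
[ 0.5107 -0.2933  0.1341] [ 3.142 -0.    -3.042] [ 0.2  0.7 -3.2]
t5 108 [ 0.6094 -0.2826] res 0.0013 plane [-0.0067 -0.0123  0.0874]
t4 112 [ 0.5419 -0.3043] res 0.0009 plane [-0.012  -0.0003  0.0869]
```

```bash

python3 -m handwheel '[3,0,-2,0,0,3,0,-5,0,0,0,0,-7,0,0,0,0,-7,0,0,0,0,-5,0,0,0,0,-3,0,0,0,0,-1,0,0,0,0,0,0,0]' >/dev/null
python3 -m handwheel '[0,0,0,0,0,0,0,0,0,0]' | grep -E 'time|pos|force|rot'
python3 cc.py t6 .03
```

```text
time: 22.9
tool_pos: [0.5173, -0.2932, 0.1044]
tool_rot: [-3.141, 0.001, -3.041]
contact_force: [0.2, 0.2, -4.4]
grip_force: 59.9
[ 0.5172 -0.2932  0.1043] [-3.141  0.    -3.041] [-0.1  0.3 -3.5]
t6 131 [ 0.6165 -0.2821] res 0.0038 plane [-0.0356 -0.0401  0.0565]
```

```bash

python3 -m handwheel '[0,0,-2,0,0,0,0,-2,0,0,0,0,-2,0,0,0,0,-1.5,0,0,0,0,-1.5,0,0,0,0,-1.5,0,0,0,0,-1.5,0,0,0,0,-2,0,0]' | grep -E 'time|pos|force|rot'
python3 -m handwheel '[0,0,-2,0,0,0,0,-2,0,0,0,0,-2,0,0,0,0,0,0,0,0,0,0,0,0]' | grep -E 'time|pos|force|rot'
python3 cc.py t7 .03
python3 -c "
from h import *
grab('scene','s7');z=load('t7')['p'];s=load('s7')['p']
cv2.imwrite('pics/c7.png',np.hstack([cv2.resize(z[150:250,330:430],(400,400),interpolation=cv2.INTER_CUBIC),cv2.resize(s[150:250,290:390],(400,400),interpolation=cv2.INTER_CUBIC)]))"
```

```text
time: 23.75
tool_pos: [0.5173, -0.2932, 0.0902]
tool_rot: [-3.141, 0.001, -3.041]
contact_force: [0.8, 0.7, -3.0]
grip_force: 59.9
time: 24.25
tool_pos: [0.5171, -0.2931, 0.084]
tool_rot: [3.141, -0.0, -3.041]
contact_force: [0.1, 0.5, -2.4]
grip_force: 59.9
[ 0.5171 -0.2931  0.0841] [-3.142  0.    -3.041] [ 0.8 -1.  -1.6]
t7 130 [ 0.6162 -0.2822] res 0.0036 plane [-0.0207 -0.0163  0.046 ]
```

View pics/c7.png

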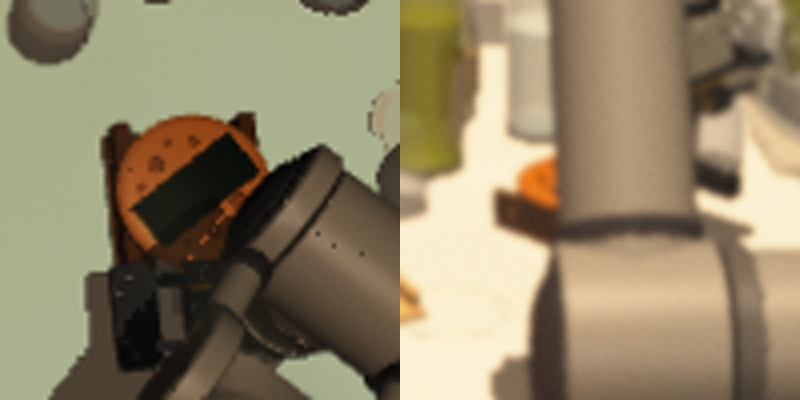

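The cracker rests on both rails, at crop (190,190), and the wrist load has dropped by its weight. The blade is about 9 mm below the cracker, so I'll draw it out now.

```bash

python3 -m handwheel '[-3,-0.3,0,0,0,-6,-0.6,0,0,0,-10,-1,0,0,0,-10,-1,0,0,0,-10,-1,0,0,0,-10,-1,0,0,0,-10,-1,0,0,0,-10,-1,0,0,0]' | grep -E 'time|pos|force|rot'
python3 -m handwheel '[-12,-1.2,0,0,0,-15,-1.5,0,0,0,-15,-1.5,0,0,0,-15,-1.5,0,0,0,-10,-1,0,0,0,-4,-0.4,0,0,0,0,0,0,0,0,0,0,0,0,0]' | grep -E 'time|pos|force|rot'
python3 cc.py t8 .03
python3 -c "
from h import *
z=load('t8')['p']
cv2.imwrite('pics/c8.png',cv2.resize(z[130:260,310:470],(800,650))[:600])"
```

```text
time: 25.15
tool_pos: [0.4472, -0.3001, 0.0841]
tool_rot: [-3.142, 0.0, -3.042]
contact_force: [0.3, 0.2, -3.1]
grip_force: 59.9
time: 25.95
tool_pos: [0.3775, -0.3073, 0.0842]
tool_rot: [-3.141, 0.001, -3.041]
contact_force: [-0.0, -0.3, -2.3]
grip_force: 59.9
[ 0.3776 -0.3072  0.0841] [-3.141  0.    -3.041] [ 0.3  0.5 -2.3]
t8 153 [ 0.6165 -0.2821] res 0.0016 plane [-0.0018 -0.0057  0.0454]
```

View pics/c8.png

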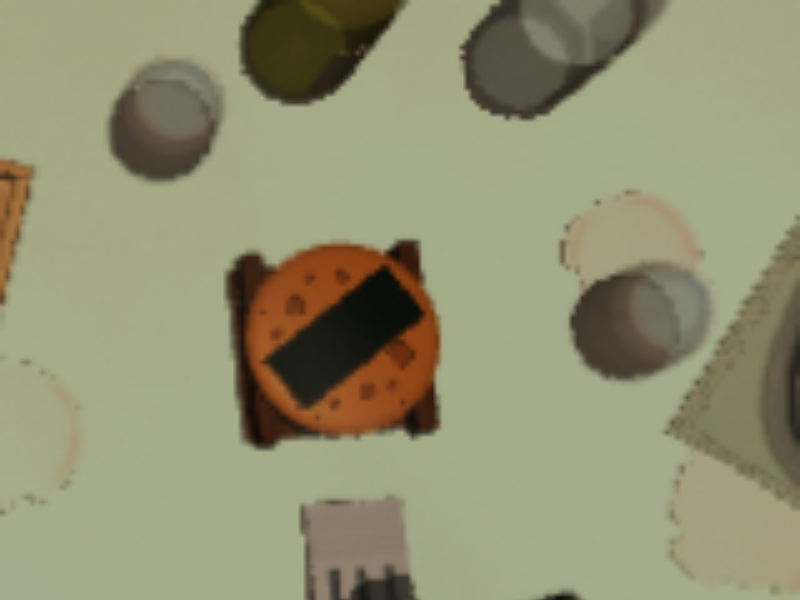

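The cracker is level (tilt under 0.4°) and within about 1 mm of the stand's centre; both glasses are unmoved and the blade is out. I'll set the turner down on the bare counter between the tray and the stand.

```bash

python3 -m handwheel '[0,8,0,0,0,0,20,0,0,0,0,25,0,0,0,0,30,0,0,0,0,30,0,0,0,0,27,0,0,0,0,18,0,0,0,0,9,0,0,0]' >/dev/null
python3 -m handwheel '[8,0,-2,0,0,12,0,-6,0,0,9,0,-6,0,0,4,0,-4,0,0,0,0,-2,0,0,0,0,0,0,0,0,0,0,0,0]' | grep -E 'time|pos|force|rot'
python3 -m handwheel '[0,0,-0.7,0,0,0,0,-0.5,0,0,0,0,0,0,0,0,0,0,0,0]' | grep -E 'time|pos|force|rot'
```

```text
time: 27.5
tool_pos: [0.4097, -0.1401, 0.0639]
tool_rot: [3.141, -0.001, -3.042]
contact_force: [-0.9, -0.3, -3.1]
grip_force: 59.9
time: 27.9
tool_pos: [0.4101, -0.1401, 0.063]
tool_rot: [-3.142, 0.0, -3.041]
contact_force: [0.2, -1.7, -2.0]
grip_force: 59.9
```

```bash

python3 -m handwheel '[0,0,-0.5,0,0,0,0,0,0,0,0,0,0,0,0]' | grep -E 'time|pos|force|rot'
python3 -m handwheel '[0,0,-0.5,0,0,0,0,0,0,0,0,0,0,0,0]' | grep -E 'time|pos|force|rot'
```

```text
time: 28.2
tool_pos: [0.4101, -0.1401, 0.0627]
tool_rot: [-3.141, 0.0, -3.041]
contact_force: [-2.5, -0.0, 5.9]
grip_force: 59.9
time: 28.5
tool_pos: [0.4101, -0.1401, 0.0627]
tool_rot: [-3.141, 0.001, -3.041]
contact_force: [-3.7, 1.4, 12.2]
grip_force: 59.9
```

In contact. I'll release with the force reduced first, then rise straight up.

```bash

python3 -m handwheel '[0,0,0.6,0,0,0,0,0,0,0]' 10 | grep -E 'force'
python3 -m handwheel '[0,0,0,0,0.3,0,0,0,0,0.5,0,0,0,0,0.8,0,0,0,0,1,0,0,0,0,1,0,0,0,0,1,0,0,0,0,1,0,0,0,0,1]' | grep -E 'opening|force'
python3 -m handwheel '[0,0,10,0,1,0,0,25,0,1,0,0,35,0,1,0,0,40,0,1,0,0,40,0,1,0,0,30,0,1,0,0,20,0,1,0,0,0,0,1]' | grep -E 'time|pos'
python3 -m handwheel '[-10,20,0,0,1,-10,40,0,0,1,-5,40,0,0,1,0,40,0,0,1,0,40,0,0,1,0,20,0,0,1,0,0,0,0,1,0,0,0,0,1]' | grep -E 'time|pos'
python3 cc.py t9 .03
python3 -c "
from h import *
z=load('t9')['p'];cv2.imwrite('pics/c9.png',cv2.resize(z[130:300,120:460],(800,400),interpolation=cv2.INTER_CUBIC))
Z=load('t0') if 0 else load('top0')
for n in(Z,load('t9')):
    print(world(n,[(343,153),(438,193),(147,222)]).round(3).tolist())
print(np.abs(z[212:232,130:165].astype(int)-Z['p'][212:232,130:165]).mean(),np.abs(z[140:170,328:360].astype(int)-Z['p'][140:170,328:360]).mean(),np.abs(z[180:210,420:455].astype(int)-Z['p'][180:210,420:455]).mean())
C=cloud(load('t9'));m=(C[...,0]>.32)&(C[...,0]<.46)&(C[...,1]>-.19)&(C[...,1]<-.1)&(C[...,2]>.06)&(C[...,2]<.1);P=C[m];print(P.mean(0),P.min(0),P.max(0),np.polyfit(P[:,0],P[:,2],1))"
```

```text
contact_force: [-1.8, 0.3, 3.7]
grip_force: 10.0
contact_force: [0.6, -0.6, 0.6]
opening: 0.0773
grip_force: 0.0
time: 30.3
tool_pos: [0.4111, -0.1406, 0.2658]
time: 31.1
tool_pos: [0.3846, 0.0598, 0.2619]
[0.3848 0.0594 0.262 ] [-3.141e+00 -1.000e-03 -3.041e+00] [-0.9  0.2 -0. ]
t9 152 [ 0.6165 -0.282 ] res 0.0016 plane [0.0023 0.0008 0.0453]
[[0.742, -0.168, 0.088], [0.626, -0.45, 0.087], [0.529, 0.432, 0.02]]
[[0.743, -0.168, 0.084], [0.626, -0.45, 0.088], [0.529, 0.433, 0.017]]
2.165714285714286 2.0392361111111112 1.9292063492063491
[ 0.39039532 -0.1384753   0.07695428] [ 0.33599959 -0.15235898  0.06294978] [ 0.44631461 -0.12542213  0.08701402] [-0.02048935  0.08495322]
```

View pics/c9.png

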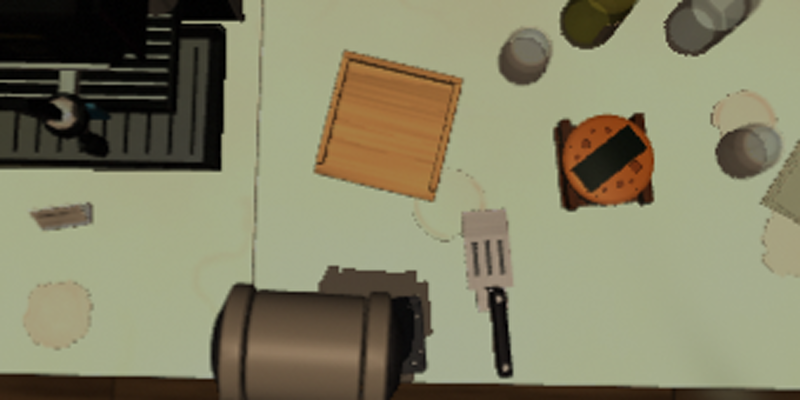

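The cracker is on the stand at (607,160), the turner lies flat on the counter at (490,290), and the tray is empty. The sign and both glasses haven't moved.

```bash
python3 -c "
from cell import robot
print(robot.hand_in())"
```

```text
the job is handed in; nothing more can be done
None
```

The job is handed in at about 31 s: the cracker rests level on the stand's two rails, about 1 mm off centre, the turner is back flat on the counter, and the glasses and sign are where they were.

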